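# Turn a filter bowl over in the turnover cradle

### The arm

A 7-joint arm with a two-finger parallel gripper is mounted at the origin on the work surface. World frame = base frame: x ahead of the robot, y to its left, z up, the work surface at z = 0. Lengths are in m, angles in rad, forces in N, time in s.
With the tool pointing down it reaches from about 0.425 to 0.8 m from the base axis. Payload 8.3 kg.
Tool frame: the origin (TCP) lies on the centre line of the jaws, within the pads' length; the fingertips stand 19 mm ahead of it and the grasp point (between the pads) is the TCP (ctrl.tips_ahead is the distance from the TCP to the fingertips, in m); z points along the fingers, y is the direction in which the jaws open and shut (so a half turn about z gives the same grasp; the last joint's range is limited). The gripper opens to 85 mm and grips with 20 to 120 N. Pads are 22 mm wide; open, the fingers measure 114 mm over their backs; the gripper's body (76 mm by 85 mm) begins 54 mm behind the grasp point. The pads swing forward as they close: fully open they stand 13 mm farther back than shut.
Start: joints at [1.212, 0.383, 0.016, 1.37, -0.006, 1.388, -0.046], TCP at [0.182, -0.598, 0.25] pointing down, gripper open.
Joint ranges: [-2.95, 2.95], [-0.25, 2.06], [-1.52, 1.56], [0.18, 2.33], [-1.44, 4.58], [0.02, 2.06], [-3.01, 3.01]. Speed limits (rad/s): [2.39, 2.39, 3.01, 3.01, 3.14, 3.14, 3.14].

### API

Orientations are given as a rotation vector (axis times angle).
In Python, from station import ctrl, vision, order, finder gives the robot as it stands.
- The arm moves only by the shell command python3 -m crank 'ROWS'. ROWS is JSON, a list of rows, each a list of 3 entries, a list of its own where there are three numbers: the opening in per cent of the stroke, from 0 (shut) to 100 (fully open), then the shift along the world's x, y, z in m, then the turn about the world's z in degrees. In form: [[jaw, [dx, dy, dz], yaw], ...]. A call has 1 to 8 rows; each row shifts and turns the pose as measured when the row begins; what a row does not reach is not made up. A row lasts 1/10 s, in which the tool goes at most 50 mm and 8.59 degrees, less where a joint would pass 70% of its speed; a pose out of reach is approached as far as the arm can. A call is refused whole if a number of a shift passes 0.05 or a number of a turn 8.59, either way. A call with a gripper value outside its range is refused whole. The fingers move at their own pace and stop on an object; the grip force is fixed at half the most. Time passes only in rows, so rows that do not move let the fingers close. It gives the time, the measured TCP pose, the force and the opening at its end, in the units of the state.
- ctrl.sense(): the state, without advancing time (a new reading comes with each control period).
- vision.snapshot(name): name is "scene" or "top"; returns a dict with "frame" (400x640x3 uint8, blue, green, red), "mtx" (3x3 intrinsics, pixels), "extrinsics" (4x4, takes a point from camera to world coordinates). Camera axes: x right, y down, z forward; pixel columns grow to the right and rows downward; lengths in m; the calibration is good to about 2 mm. A picture is of the moment at which its call begins. There is no depth.
- order.hand_in(): hands the job in, once; it reports no verdict.
Trained networks look in a picture, given as the dict that the camera call returned (one of the last four; its "shot" number tells which), for a name from the list of things; names that differ only in an ending like _2 or _b are one class to them, and where a whole thing is asked for, a point or a joint stands for the part that bears it (a point fixed in the world has none). Each returns a list of dicts, best first, with "p" (0 to 1); they miss things now and then, are a little off and sometimes report something else, mostly with a low value. They report only what shows in the picture. A call takes as long as a camera call. They do not tell look-alikes from the thing itself.
- finder.look_for(thing, picture): "extent" ([left, top, width, height] in pixels, round what is visible of it).
- finder.pinpoint(thing, picture): "point" ([column, row] in pixels: a listed point, or the origin of a listed thing).
The state is a dict: "clock": time; "qpos": joint angles; "joint_velocities": joint speeds; "joint_torque": joint torques, N m; "eef_pos": TCP position; "ee_rot": TCP orientation; "contact_force": force on the tool from outside, world axes, zero at the start; "wrist_torque": the same for the moment, N m; "opening": opening from 0.0 (shut) to 1.0 (fully open).
Only numpy, scipy, OpenCV 4.12 (cv2) and the standard library are available. Lean on these libraries where they do the work, as an engineer would, in place of code of your own. Each camera call takes 0.05 s, during which the arm holds its last target. There are 200 camera calls.

### The job

Set the rinsed green bowl to drain: swing the tilting cradle (it has a red crank grip) down to its loading stop, then slide the bowl along the deck, without lifting or tipping it, until it is fully home against the cradle's back wall. Then crank the cradle smoothly all the way over to its other stop, so that the bowl is left standing mouth-down on the cradle's grille; leave the other things where they are.

Things in the scene. Friction and masses are not known exactly. Their poses are not given: they have to be found in the camera images.
- bowl: green hollow filter bowl, outside diameter 76, height 64, wall 4, bottom 6 thick, 0.2 to 0.4 kg, starting mouth-up on the stand's aluminium deck between the two yellow rails. Origin: centre of its outer bottom; its z axis points out of the mouth (up at the start, down once turned over).
- stand: fixed turnover stand. Origin: at bench height, straight below the middle of the cradle's axis; x axis parallel to the cradle's axis (roughly away from the robot), y from the cradle to the loading deck (roughly robot's left), z up. The cradle's axis is 50 above the bench. A grey bearing post 100 high stands at x = 77 to 113, y = -28 to 28. The base plate under the cradle is 4 thick.
- deck (a point): on the stand's flat aluminium deck (top 15 above the bench, from x = -80 to 135 and y = 42 to 237 of the stand), at x = 0, y = 140 of the stand, axes as the stand's. Two yellow guide rails on the deck, 12 high and 6 thick, narrow towards the cradle: inner faces about 160 apart at stand y = 205, about 90 apart at y = 60; between them the deck is bare.
- cradle (a joint): angle of the tilting cradle, rad: 0 = loading stop (open side faces +y of the stand, to the deck; floor flush with the deck); grows as the open side swings up and over; 1.57 = open side up; 3.14 = other stop (turned over, open side faces -y). Stiff hinge: stays where it is left, takes 0.3 to 0.6 N m to turn.
- axis (a point): middle of the cradle's axis; turns with the cradle (axes as the stand's at joint 0). The cradle is a blue box open on one side. Inner faces in this frame: floor (two steel strips) z = -35, drain grille (steel bars) z = 35, back wall y = -20, open side y = 38, end cheeks x = -52 and 52; 78 high outside. A bowl fully home touches the back wall: its axis at y = 18, its front standing out 18.
- grip (a point): centre of the red round crank grip, diameter 14, 62 long, parallel to the cradle's axis, spinning freely on its pin, on the robot's side of the cradle: 99 from axis towards -x of the stand, on a crank arm 90 long fixed to the cradle. It lies 90*cos(joint+0.10) along the stand's +y and 90*sin(joint+0.10) above the axis.
- jar: small amber jar with black cap, diameter 34, height 50, standing on the deck of the stand, outside its yellow rail; origin: centre of its underside; a bystander
- bushing: brass bushing (thick ring), outer diameter 32, bore 18, height 22, lying on the deck of the stand, outside its yellow rail; origin: centre of its underside; a bystander
- drained_bowl: a second green bowl like the first, already standing mouth-down on the black rubber mat; origin: centre of its outer bottom, here on top, 64 above the mat; a bystander
- wrench: steel wrench lying on the bench to the right; origin: centre of its underside; a bystander
- screwdriver: screwdriver lying on the bench to the left; origin: centre of its underside; a bystander
- tape: red ring-shaped tape core, diameter 90, height 25, lying flat on the bench to the right; origin: centre of its underside; a bystander
- cleaner: white bottle with a blue label and a yellow cap, diameter 64, height 190, at the back of the bench; origin: centre of its underside; a bystander
Things that resemble listed ones, but are neither listed nor needed, are in the scene too. Leave any brown, orange or purple look-alike of the bowl alone.

How it is judged:
By the outcome, as a careful person would: the job done as asked, in the order asked, and still so for the second after the job is handed in, with the robot touching nothing.
It also fails if it takes over 72 s, if anything falls off the work surface, if the arm or the gripper's body presses on something with over 40 N, if the wrist force passes 120 N, or if a joint passes its speed limit or range.

## Working session

There is one attempt and no reset: what is moved stays moved. The work goes in short steps, Python scripts to look and compute and a shell command to move; the robot and the scene stay as the last step left them, time stands still between calls to the robot, and variables do not carry over. Pictures are saved under pics/ and viewed, about 8 in all and at most 12, crops included, and the job is handed in when it is done.

```bash
mkdir -p pics; cat > h.py <<'E'
from station import ctrl, vision, order, finder
import numpy as np, cv2
def snap(n,f=None):
    s=vision.snapshot(n)
    if f: cv2.imwrite('pics/'+f,s['frame'])
    return s
def ray(s,p,z):
    K,E=np.array(s['mtx']),np.array(s['extrinsics'])
    d=E[:3,:3]@np.linalg.solve(K,[p[0],p[1],1]); o=E[:3,3]
    return o+d*(z-o[2])/d[2]
def proj(s,P):
    K,E=np.array(s['mtx']),np.array(s['extrinsics'])
    c=E[:3,:3].T@(np.array(P)-E[:3,3]); u=K@c; return u[:2]/u[2]
E
python3 - <<'E'
from h import *
S={n:snap(n,n+'1.png') for n in('scene','top')}
for n,s in S.items():
    print(n,np.round(np.array(s['extrinsics']),3).tolist(),np.array(s['mtx'])[0,0])
    for t in ['bowl','deck','axis','grip','jar','bushing','stand']:
        print(t,[(np.round(d['point']).tolist(),round(d['p'],2)) for d in finder.pinpoint(t,s)][:4])
print(ctrl.sense())
E
```

```text
scene [[-0.629, 0.531, -0.568, 1.318], [0.777, 0.448, -0.442, 0.633], [0.02, -0.719, -0.695, 1.009], [0.0, 0.0, 0.0, 1.0]] 476.29039581862344
bowl [([429.0, 261.0], 0.96), ([315.0, 291.0], 0.85), ([364.0, 247.0], 0.79), ([408.0, 218.0], 0.78)]
deck [([352.0, 239.0], 0.58)]
axis [([313.0, 203.0], 0.72)]
grip [([349.0, 179.0], 0.83)]
jar [([320.0, 257.0], 0.7), ([205.0, 230.0], 0.18)]
bushing [([346.0, 274.0], 0.64)]
stand [([312.0, 217.0], 0.57)]
top [[0.012, -0.995, 0.101, 0.475], [-1.0, -0.012, 0.001, 0.002], [0.0, -0.101, -0.995, 1.105], [0.0, 0.0, 0.0, 1.0]] 366.8881061883904
bowl [([253.0, 214.0], 0.98), ([242.0, 275.0], 0.86), ([257.0, 148.0], 0.58), ([196.0, 241.0], 0.57)]
deck [([267.0, 219.0], 0.97)]
axis [([317.0, 214.0], 0.75), ([312.0, 211.0], 0.27)]
grip [([294.0, 247.0], 0.75)]
jar [([275.0, 178.0], 0.66)]
bushing [([242.0, 180.0], 0.41)]
stand [([317.0, 217.0], 0.6)]
{'clock': 0.8, 'qpos': array([ 1.2120807 ,  0.38338346,  0.01638338,  1.37011173, -0.00628659,
        1.38815886, -0.04647572]), 'joint_velocities': array([-0.00103536, -0.00154854,  0.00027945, -0.00029791, -0.00017444,
       -0.00167788,  0.00020618]), 'joint_torque': array([-4.11243400e-04, -6.27271557e+01,  8.42470285e-01, -3.72072351e+01,
        1.64534769e-02,  2.81814340e-03, -1.28696149e-05]), 'eef_pos': array([ 0.18224695, -0.5978308 ,  0.25028422]), 'ee_rot': array([-3.10724963e+00, -4.63107557e-01, -7.95927315e-05]), 'contact_force': array([-0.27042203,  0.44503938, -0.60343267]), 'wrist_torque': array([ 0.0009975, -0.0338359, -0.0361393]), 'opening': 1.0012957465305914}
```

View pics/scene1.png

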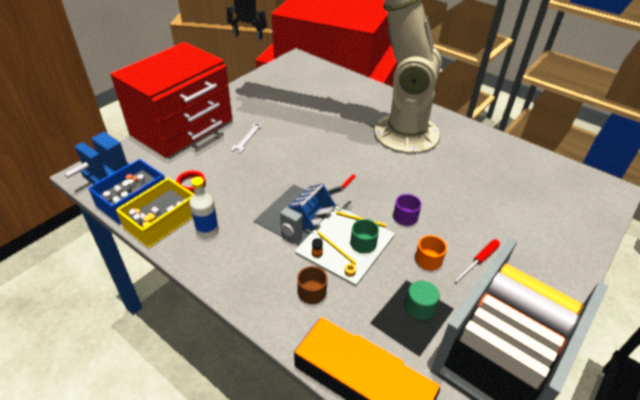

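View pics/top1.png

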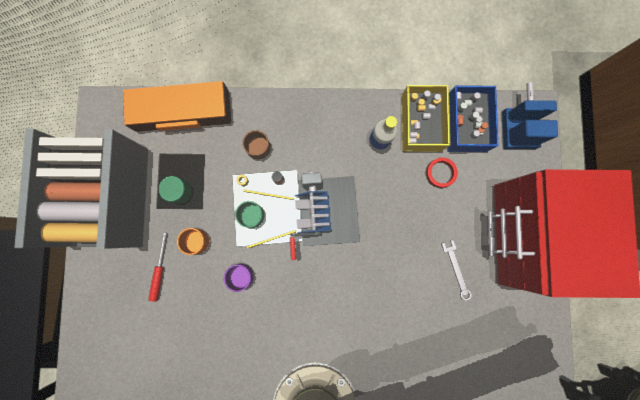

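```bash
python3 - <<'E'
from h import *
a=cv2.imread('pics/top1.png')[160:270,225:365]; b=cv2.imread('pics/scene1.png')[165:290,250:400]
a=cv2.resize(a,None,fx=5.5,fy=5.5,interpolation=cv2.INTER_CUBIC); b=cv2.resize(b,None,fx=5,fy=5,interpolation=cv2.INTER_CUBIC)
cv2.imwrite('pics/topc.png',a[:600,:800]);cv2.imwrite('pics/scc.png',b[:600])
s=snap('top')
for n,p,z in [('deck',(267,219),.015),('axis',(317,214),.05),('stand',(317,217),0),('bowl',(253,214),.015),('jar',(275,178),.015),('bush',(242,180),.015),('grip',(294,247),.12)]: print(n,ray(s,p,z).round(3))
s=snap('scene')
for n,p,z in [('deck',(352,239),.015),('axis',(313,203),.05),('bowl',(364,247),.015),('grip',(349,179),.12)]: print(n,ray(s,p,z).round(3))
E
```

```text
deck [0.535 0.148 0.015]
axis [ 0.549 -0.001  0.05 ]
stand [ 0.543 -0.001  0.   ]
bowl [0.549 0.19  0.015]
jar [0.658 0.127 0.015]
bush [0.651 0.226 0.015]
grip [0.455 0.06  0.12 ]
deck [0.554 0.16  0.015]
axis [0.541 0.007 0.05 ]
bowl [0.557 0.203 0.015]
grip [0.455 0.068 0.12 ]
```

View pics/topc.png

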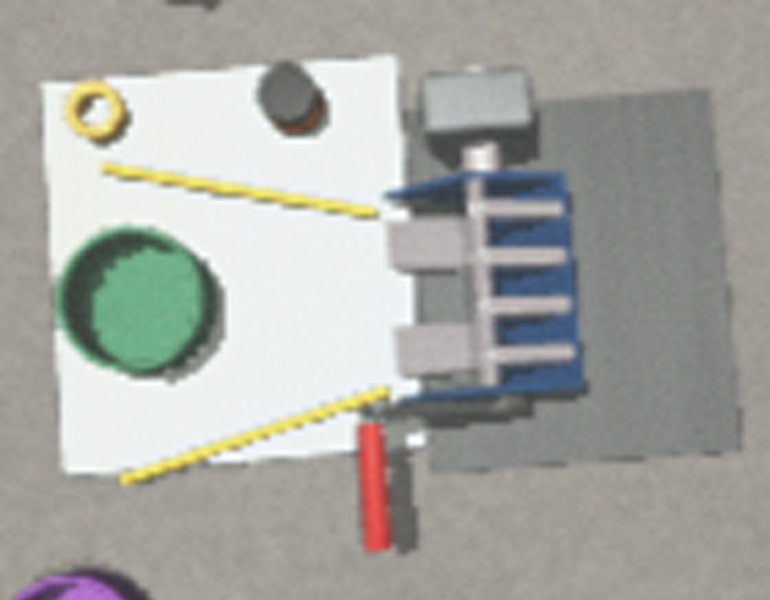

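View pics/scc.png

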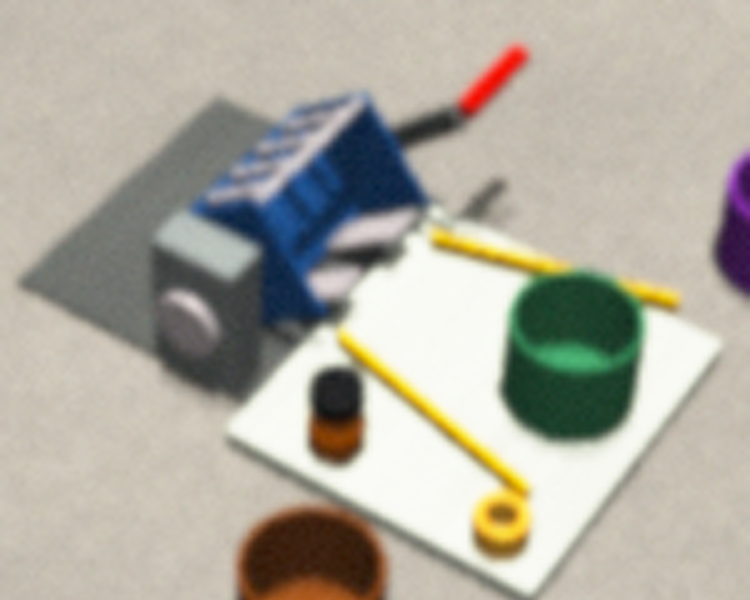

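```bash
python3 - <<'E'
from h import *
from scipy.optimize import least_squares
T=snap('top');S=snap('scene')
t=lambda u,v:np.array([u/5.5+225,v/5.5+160]); c=lambda u,v:np.array([u/5+250,v/5+165])
def R(a): return np.array([[np.cos(a),-np.sin(a),0],[np.sin(a),np.cos(a),0],[0,0,1]])
D=.015
obs=[(T,t(42,85),(.135,.237,D)),(T,t(398,55),(.135,.042,D)),(T,t(424,443),(-.08,.042,D)),(T,t(62,473),(-.08,.237,D)),
 (S,c(230,432),(.135,.042,D)),(S,c(722,343),(-.08,.237,D))]
g=[(T,t(371,425),-.068),(T,t(378,548),-.130),(S,c(465,108),-.068),(S,c(520,50),-.130)]
def W(p,P): return R(p[2])@np.array(P)+[p[0],p[1],0]
def f(p):
    r=[proj(s,W(p,P))-o for s,o,P in obs]
    q=p[3]+.1
    r+=[proj(s,W(p,(x,.09*np.cos(q),.05+.09*np.sin(q))))-o for s,o,x in g]
    return np.ravel(r)
s=least_squares(f,[.545,0,0.,.7]); p=s.x; print('stand x y yaw joint',p.round(4)); print(s.fun.round(1))
th=np.linspace(0,6.28,90)
def b(q):
    r=[]
    for s,L in((T,(t(58,0)[0],t(212,0)[0],t(0,228)[1],t(0,376)[1])),(S,(c(510,0)[0],c(643,0)[0],c(0,272)[1],None))):
        P=np.array([proj(s,(q[0]+.038*np.cos(a),q[1]+.038*np.sin(a),.079)) for a in th])
        for v,m in zip(L,(P[:,0].min(),P[:,0].max(),P[:,1].min(),P[:,1].max())):
            if v: r.append(m-v)
    return r
s=least_squares(b,[.55,.19]); print('bowl',s.x,np.round(s.fun,1),'in stand',R(-p[2])@(np.r_[s.x,0]-[p[0],p[1],0]))
print('grip',W(p,(-.099,.09*np.cos(p[3]+.1),.05+.09*np.sin(p[3]+.1))),'axis',W(p,(0,0,.05)))
print('home',W(p,(0,.018,0)))
E
```

```text
stand x y yaw joint [0.5561 0.0082 0.0969 0.6417]
[-0.8 -1.1 -1.  -1.   0.1 -0.1 -0.   0.1 -1.2 -1.8  0.1 -2.  -1.  -0.5
 -0.4  0.3 -0.  -0.5  0.1 -0.6]
bowl [0.54413529 0.19087519] [-0.4 -1.3 -0.8 -0.7 -1.   0.7 -3.1] in stand [0.0057414  0.18294628 0.        ]
grip [0.45116313 0.06470225 0.11079908] axis [0.55611801 0.0082315  0.05      ]
home [0.55437679 0.02614708 0.        ]
```

```bash
python3 -m crank '[[100,[0.045,0.033,0],-5.75],[100,[0.045,0.033,0],-5.75],[100,[0.045,0.033,0],0],[100,[0.045,0.033,0],0],[100,[0.045,0.033,0],0],[100,[0.045,0.033,0],0],[100,[0,0.04,0],0],[100,[0,0.04,0],0]]'
python3 -m crank '[[60,[0,0.045,0],0],[60,[0,0.045,0],0],[60,[0,0.045,0],0],[60,[0,0.045,0],0],[60,[0,0.045,0],0],[60,[0,0.045,0],0],[60,[0,0.04,0],0],[60,[0,0,0],0]]'
python3 -c "
from h import *
print(ctrl.sense()['qpos'])"
```

```text
clock: 1.8
eef_pos: [0.4275, -0.3338, 0.2488]
ee_rot: [3.138, 0.116, -0.005]
contact_force: [0.6, -0.3, 0.8]
opening: 0.999
clock: 2.6
eef_pos: [0.4262, -0.0049, 0.2505]
ee_rot: [3.135, 0.132, 0.003]
contact_force: [0.8, -0.4, 0.7]
opening: 0.6
[ 0.39559245 -0.03371085 -0.44610494  1.8566603  -0.01137523  1.31328715
 -1.53395349]
```

```bash
python3 -m crank '[[60,[0.009,0.035,0],0.7],[60,[0.008,0.034,0],0],[60,[0,0,0],0],[60,[0,0,-0.03],0],[60,[0,0,-0.03],0],[60,[0,0,0],0]]'
python3 - <<'E'
from h import *
s=snap('scene'); a=cv2.resize(s['frame'][120:300,240:420],None,fx=3.3,fy=3.3,interpolation=cv2.INTER_CUBIC)
b=cv2.resize(snap('top')['frame'][160:270,225:365],None,fx=1.4,fy=1.4)
cv2.imwrite('pics/a5.png',a)
E
```

```text
clock: 3.2
eef_pos: [0.4447, 0.0642, 0.1911]
ee_rot: [3.132, 0.152, 0.012]
contact_force: [-0.5, -0.9, -0.2]
opening: 0.603
```

View pics/a5.png

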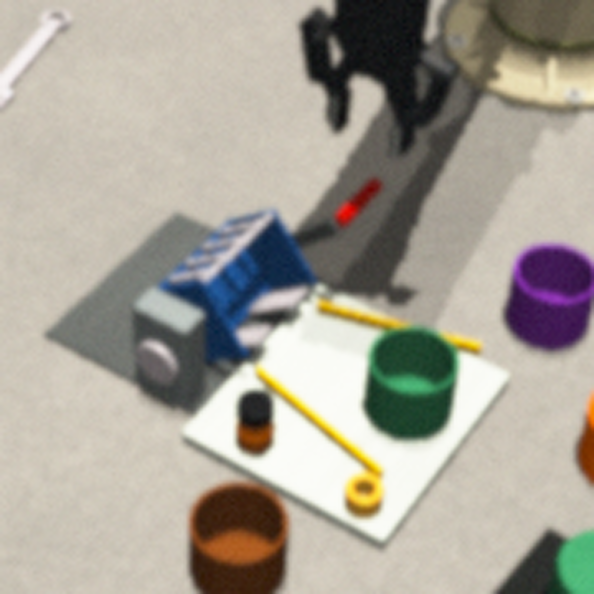

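```bash
python3 -m crank '[[60,[0,0,-0.03],0],[60,[0,0,-0.03],0],[60,[0,0,-0.02],0],[60,[0,0,0],0],[0,[0,0,0],0],[0,[0,0,0],0],[0,[0,0,0],0],[0,[0,0,0],0]]'
python3 -m crank '[[0,[0,0,0],0],[0,[-0.0005,0.0045,-0.0055],0],[0,[-0.0005,0.0045,-0.006],0],[0,[0,0.0035,-0.0065],0]]'
```

```text
clock: 4.1
eef_pos: [0.4546, 0.0626, 0.1255]
ee_rot: [3.131, 0.143, 0.048]
contact_force: [0.8, -2.7, -8.5]
opening: 0.135
clock: 4.5
eef_pos: [0.4536, 0.0754, 0.1092]
ee_rot: [3.13, 0.142, 0.05]
contact_force: [-6.7, 1.4, 5.8]
opening: 0.132
```

```bash
python3 -m crank '[[0,[0,0.003,-0.007],0],[0,[-0.0005,0.0025,-0.007],0]]'
python3 - <<'E'
from h import *
st=ctrl.sense();print(st['qpos'].round(3),st['contact_force'],st['wrist_torque'])
from scipy.spatial.transform import Rotation as R
print(R.from_rotvec(st['ee_rot']).as_matrix().round(3))
for n in('top','scene'):
    s=snap(n,n+'6.png');print(n,[(d['point'],d['p']) for d in finder.pinpoint('grip',s)][:2],proj(s,st['eef_pos']))
E
```

```text
clock: 4.7
eef_pos: [0.4529, 0.0824, 0.0953]
ee_rot: [3.13, 0.144, 0.05]
contact_force: [-1.8, -1.1, 3.4]
opening: 0.134
[ 0.241  0.199 -0.547  2.006  0.147  0.94  -1.86 ] [-1.77034698 -1.13528052  3.4427438 ] [-0.42804115  0.3769434   0.05749421]
[[ 0.995  0.091  0.032]
 [ 0.092 -0.996 -0.006]
 [ 0.032  0.009 -0.999]]
top [] [286.26322388 247.50879263]
scene [([356.3, 189.9], 0.56)] [352.87357496 187.12180657]
```

```bash
python3 - <<'E'
from h import *
a=cv2.resize(cv2.imread('pics/scene6.png')[140:260,270:410],None,fx=4,fy=4,interpolation=cv2.INTER_CUBIC)
b=cv2.resize(cv2.imread('pics/top6.png')[170:270,250:345],None,fx=2.5,fy=2.5,interpolation=cv2.INTER_CUBIC)
c=np.zeros((480,800,3),np.uint8); c[:,:560]=a; c[:250,562:799]=b[:250,:237]
cv2.imwrite('pics/a6.png',c)
E
```

```text
(no output)
```

View pics/a6.png

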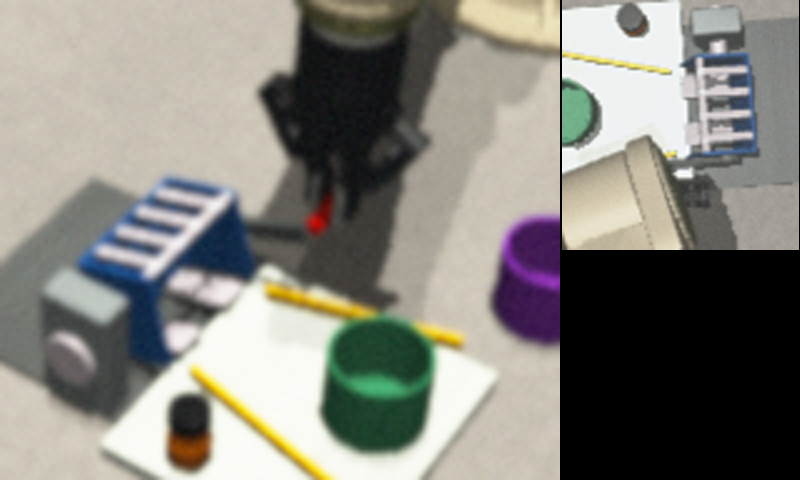

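```bash
python3 -m crank '[[0,[0,0.002,-0.007],0],[0,[0,0.0015,-0.007],0],[0,[0,0.0005,-0.006],0]]'
python3 -m crank '[[0,[0,0,-0.005],0],[0,[0,0,-0.004],0]]'
```

```text
clock: 5.2
eef_pos: [0.4524, 0.0877, 0.0759]
ee_rot: [3.132, 0.144, 0.049]
contact_force: [-3.2, 3.0, 4.6]
opening: 0.131
clock: 5.4
eef_pos: [0.4527, 0.0887, 0.0692]
ee_rot: [3.131, 0.145, 0.05]
contact_force: [-33.4, -5.3, 79.9]
opening: 0.132
```

```bash
python3 -m crank '[[0,[0,0,0.001],0],[40,[0,0,0],0],[60,[0,0,0],0],[60,[0,0,0],0]]'
python3 -m crank '[[60,[0,0,0.02],0],[60,[0,0,0.04],0],[60,[0,0,0.04],0],[60,[0,0,0.04],0],[60,[0,0,0],0]]'
python3 - <<'E'
from h import *
st=ctrl.sense();print(st['qpos'].round(3))
from scipy.spatial.transform import Rotation as R
print(R.from_rotvec(st['ee_rot']).as_matrix().round(3))
E
```

```text
clock: 5.8
eef_pos: [0.4537, 0.0873, 0.0714]
ee_rot: [3.129, 0.143, 0.053]
contact_force: [0.6, -0.7, -1.1]
opening: 0.6
clock: 6.3
eef_pos: [0.4526, 0.0858, 0.2144]
ee_rot: [3.13, 0.14, 0.048]
contact_force: [1.1, -0.4, -0.1]
opening: 0.598
[ 0.275  0.06  -0.559  1.855  0.05   1.209 -1.781]
[[ 0.996  0.089  0.031]
 [ 0.09  -0.996 -0.007]
 [ 0.03   0.01  -1.   ]]
```

```bash
python3 -m crank '[[47,[0.012,0.022,0],8.2],[47,[0.012,0.022,0],8.2],[47,[0.012,0.022,0],8.2],[47,[0.012,0.022,0],8.2],[47,[0.012,0.022,0],8.2],[47,[0.012,0.022,0],8.2],[47,[0.012,0.022,0],8.2],[47,[0,0.02,0],8.2]]'
python3 -m crank '[[47,[0,0,0],8.2],[47,[0,0,0],8.2],[47,[0,0,0],8.2],[47,[0,0,0],0]]'
python3 - <<'E'
from h import *
st=ctrl.sense();print(st['qpos'].round(3))
from scipy.spatial.transform import Rotation as R
print(R.from_rotvec(st['ee_rot']).as_matrix().round(3))
E
```

```text
clock: 7.1
eef_pos: [0.5426, 0.2592, 0.2102]
ee_rot: [-2.528, -1.85, -0.053]
contact_force: [0.3, -0.4, 0.2]
opening: 0.47
clock: 7.5
eef_pos: [0.542, 0.263, 0.2052]
ee_rot: [-2.042, -2.359, -0.045]
contact_force: [-0.3, 0.9, -0.9]
opening: 0.474
[ 0.121  0.472 -0.838  1.493  0.329  1.309 -0.595]
[[-0.143  0.99   0.003]
 [ 0.989  0.143  0.036]
 [ 0.035  0.008 -0.999]]
```

```bash
python3 -m crank '[[47,[-0.005,-0.002,-0.02],-2.6],[47,[0,0,-0.03],0],[47,[0,0,-0.03],0],[47,[0,0,-0.03],0],[47,[0,0,-0.02],0],[47,[0,0,0],0]]'
python3 - <<'E'
from h import *
st=ctrl.sense()
from scipy.spatial.transform import Rotation as R
print(R.from_rotvec(st['ee_rot']).as_matrix().round(3))
a=cv2.resize(snap('scene')['frame'][150:300,270:440],None,fx=3.5,fy=3.5,interpolation=cv2.INTER_CUBIC)
cv2.imwrite('pics/a7.png',a)
E
```

```text
clock: 8.1
eef_pos: [0.5373, 0.2591, 0.0683]
ee_rot: [-2.133, -2.278, -0.047]
contact_force: [-0.7, -0.1, -0.5]
opening: 0.47
[[-0.066  0.998  0.006]
 [ 0.997  0.065  0.036]
 [ 0.036  0.008 -0.999]]
```

View pics/a7.png

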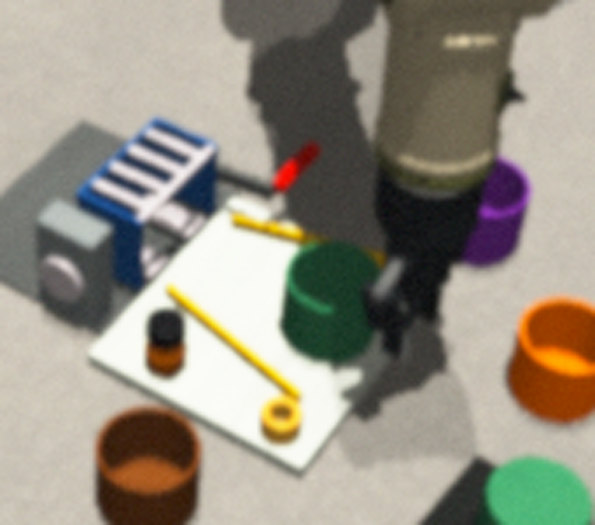

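```bash
python3 -m crank '[[47,[0,0,-0.008],1.7],[47,[0,0,-0.007],0],[47,[0.001,-0.015,0],0],[47,[0.001,-0.015,0],0],[47,[0.001,-0.015,0],0],[47,[0.001,-0.015,0],0],[47,[0,0,0],0]]'
python3 -m crank '[[47,[0.001,-0.015,0],0],[47,[0.001,-0.015,0],0],[47,[0.001,-0.015,0],0],[47,[0.001,-0.015,0],0],[47,[0.001,-0.015,0],0],[47,[0,0,0],0]]'
python3 - <<'E'
from h import *
st=ctrl.sense()
from scipy.spatial.transform import Rotation as R
print(R.from_rotvec(st['ee_rot']).as_matrix().round(3))
a=cv2.resize(snap('scene')['frame'][150:300,270:440],None,fx=3.5,fy=3.5,interpolation=cv2.INTER_CUBIC)
cv2.imwrite('pics/a8.png',a)
E
```

```text
clock: 8.85
eef_pos: [0.5456, 0.1951, 0.0592]
ee_rot: [-2.105, -2.309, -0.062]
contact_force: [1.1, -0.6, -0.2]
opening: 0.474
clock: 9.45
eef_pos: [0.5517, 0.1163, 0.062]
ee_rot: [-2.109, -2.308, -0.07]
contact_force: [0.5, -0.2, -1.0]
opening: 0.474
[[-0.09   0.996  0.019]
 [ 0.995  0.089  0.043]
 [ 0.041  0.023 -0.999]]
```

View pics/a8.png

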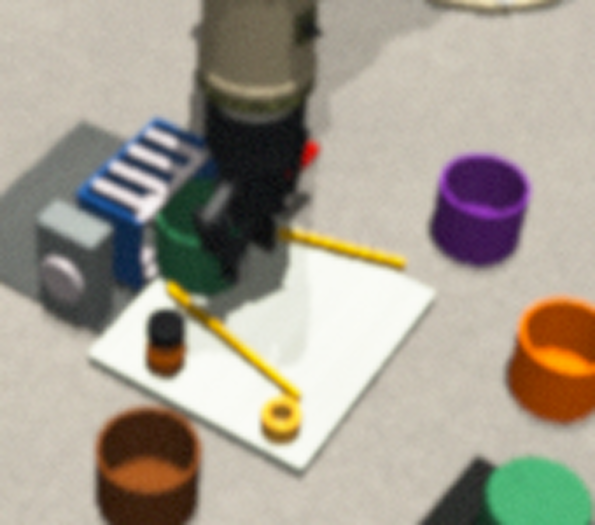

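```bash
python3 -m crank '[[47,[0,-0.01,-0.003],0],[47,[0,-0.01,-0.003],0],[47,[0,-0.01,0],0],[47,[0,-0.008,0],0],[47,[0,0,0],0]]'
python3 -m crank '[[47,[0,-0.004,0],0],[47,[0,0,0],0]]'
python3 -m crank '[[47,[0,-0.003,0],0],[47,[0,0,0],0]]'
```

```text
clock: 10.0
eef_pos: [0.5516, 0.0808, 0.0568]
ee_rot: [-2.102, -2.313, -0.076]
contact_force: [0.0, -0.1, 0.4]
opening: 0.473
clock: 10.2
eef_pos: [0.5515, 0.0762, 0.0567]
ee_rot: [-2.102, -2.312, -0.076]
contact_force: [-0.1, -0.0, 0.0]
opening: 0.472
clock: 10.4
eef_pos: [0.5513, 0.0732, 0.0566]
ee_rot: [-2.101, -2.312, -0.076]
contact_force: [0.0, -0.3, -0.5]
opening: 0.467
```

Still no contact force from the wall; continue in small steps.

```bash
for i in 1; do python3 -m crank '[[47,[0,-0.003,0],0],[47,[0,0,0],0]]'
python3 -m crank '[[47,[0,-0.003,0],0],[47,[0,0,0],0]]'; done
python3 - <<'E'
from h import *
a=cv2.resize(snap('scene')['frame'][170:270,270:390],None,fx=5,fy=5,interpolation=cv2.INTER_CUBIC)
cv2.imwrite('pics/a9.png',a)
E
```

```text
clock: 10.6
eef_pos: [0.5513, 0.0703, 0.0566]
ee_rot: [-2.101, -2.313, -0.076]
contact_force: [0.1, -1.1, -0.4]
opening: 0.472
clock: 10.8
eef_pos: [0.5511, 0.0687, 0.0567]
ee_rot: [-2.098, -2.314, -0.078]
contact_force: [0.4, 1.5, 0.2]
opening: 0.47
```

View pics/a9.png

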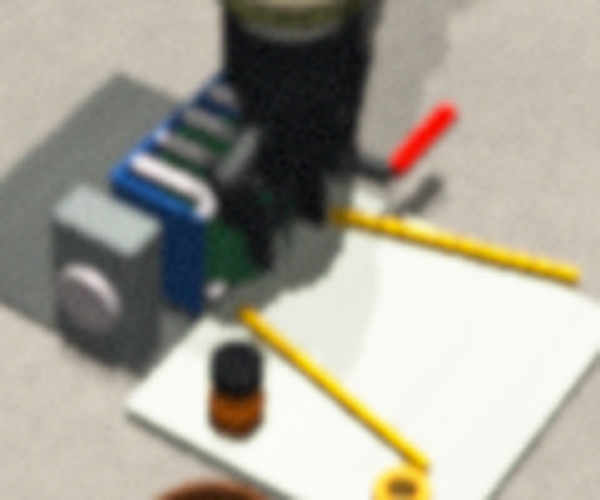

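```bash
python3 -m crank '[[47,[0,-0.003,0],0]]'
python3 -m crank '[[47,[0,-0.003,0],0]]'
python3 -m crank '[[47,[0,-0.003,0],0]]'
```

```text
clock: 10.95
eef_pos: [0.551, 0.0681, 0.0569]
ee_rot: [-2.095, -2.315, -0.082]
contact_force: [0.5, 14.5, -0.4]
opening: 0.469
clock: 11.05
eef_pos: [0.5508, 0.0683, 0.0572]
ee_rot: [-2.09, -2.316, -0.086]
contact_force: [0.5, 11.2, -1.7]
opening: 0.465
clock: 11.15
eef_pos: [0.5505, 0.0683, 0.0574]
ee_rot: [-2.085, -2.317, -0.091]
contact_force: [0.1, 9.7, -0.4]
opening: 0.471
```

```bash
python3 -m crank '[[47,[0,0.01,0],0],[47,[-0.001,0.02,0],0],[47,[-0.001,0.02,0.01],0],[47,[0,0,0.04],0],[47,[0,0,0.04],0],[47,[0,0,0.04],0],[47,[0,0,0.02],0],[47,[0,0,0],0]]'
python3 -m crank '[[60,[-0.02,-0.007,0],-8.2],[60,[-0.02,-0.007,0],-8.2],[60,[-0.02,-0.007,0],-8.2],[60,[-0.02,-0.007,0],-8.2],[60,[-0.01,-0.005,0],-8.2],[60,[0,0,0],-8.2],[60,[0,0,0],-8.2],[60,[0,0,0],-8.2]]'
python3 -m crank '[[60,[0,0,0],-8.2],[60,[0,0,0],-8.2],[60,[0,0,0],-8.2],[60,[0,0,0],0],[60,[0,0,0],0]]'
python3 - <<'E'
from h import *
st=ctrl.sense();print(st['qpos'].round(3))
from scipy.spatial.transform import Rotation as R
print(R.from_rotvec(st['ee_rot']).as_matrix().round(3))
E
```

```text
clock: 11.95
eef_pos: [0.5453, 0.1179, 0.2107]
ee_rot: [-2.088, -2.315, -0.076]
contact_force: [0.3, 0.4, -0.2]
opening: 0.47
clock: 12.75
eef_pos: [0.4483, 0.0788, 0.2028]
ee_rot: [3.042, 0.744, 0.069]
contact_force: [0.1, -1.0, -0.2]
opening: 0.606
clock: 13.25
eef_pos: [0.4453, 0.0763, 0.1978]
ee_rot: [3.119, 0.048, 0.052]
contact_force: [-0.1, -0.3, 0.2]
opening: 0.598
[ 0.479  0.069 -0.762  1.894  0.084  1.173 -1.853]
[[ 0.999  0.031  0.033]
 [ 0.031 -0.999 -0.021]
 [ 0.033  0.022 -0.999]]
```

```bash
python3 -m crank '[[60,[0.002,0.011,-0.02],3.8],[60,[0,0,-0.03],0],[60,[0,0,-0.03],0],[60,[0,0,-0.02],0],[60,[0,0,-0.015],0],[60,[0,0,0],0]]'
python3 - <<'E'
from h import *
snap('top','top10.png')
a=cv2.resize(snap('scene')['frame'][150:270,270:410],None,fx=5,fy=5,interpolation=cv2.INTER_CUBIC)
cv2.imwrite('pics/a10.png',a[:,:])
E
```

```text
clock: 13.85
eef_pos: [0.4466, 0.0862, 0.0776]
ee_rot: [3.114, 0.192, 0.053]
contact_force: [-0.2, -0.4, -0.4]
opening: 0.6
```

View pics/a10.png

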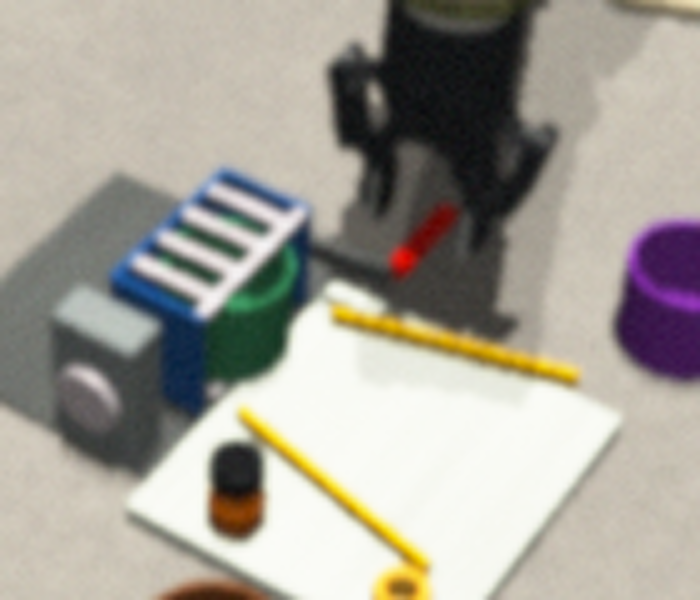

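```bash
python3 -m crank '[[60,[0,0,-0.01],0],[60,[0,0,-0.009],0],[60,[0,0,0],0]]'
python3 -m crank '[[0,[0,0,0],0],[0,[0,0,0],0],[0,[0,0,0],0],[0,[0,0,0],0],[0,[0,0,0],0]]'
python3 - <<'E'
from h import *
st=ctrl.sense();p=st['eef_pos']
d=p[:2]-[.5561,.0082];c,s=np.cos(.0969),np.sin(.0969)
print(st['qpos'].round(3),'stand',c*d[0]+s*d[1],-s*d[0]+c*d[1],p[2]-.05)
E
```

```text
clock: 14.25
eef_pos: [0.4499, 0.0866, 0.0615]
ee_rot: [3.113, 0.192, 0.065]
contact_force: [-1.2, 0.4, 0.8]
opening: 0.599
clock: 14.75
eef_pos: [0.45, 0.0882, 0.0621]
ee_rot: [3.115, 0.193, 0.066]
contact_force: [1.5, 0.5, -3.7]
opening: 0.141
[ 0.386  0.282 -0.746  2.041  0.288  0.875 -1.967] stand -0.09788220103066131 0.08992206789770321 0.012095087873027495
```

```bash
cat > arc.py <<'E'
from h import *
import sys
st=ctrl.sense();p=st['eef_pos'];d=p[:2]-[.5561,.0082];c,s=np.cos(.0969),np.sin(.0969)
X=c*d[0]+s*d[1];Y=-s*d[0]+c*d[1];Z=p[2]-.053
print('X %.4f r %.4f joint %.3f F'%(X,np.hypot(Y,Z),np.arctan2(Z,Y)%(2*np.pi)-.1),st['contact_force'].round(1),'yaw',np.degrees(2*np.arctan2(st['ee_rot'][1],st['ee_rot'][0])).round(1)%360,'op',st['opening'].round(3))
q=np.arctan2(Z,Y)%(2*np.pi); last=np.array([X,Y,Z]); 
h=float(sys.argv[1])
for k in range(8):
    q+=h; n=np.array([-.098,.09*np.cos(q),.09*np.sin(q)]); D=n-last; last=n
    print((np.array([c*D[0]-s*D[1],s*D[0]+c*D[1],D[2]])*1e3).round(1).tolist())
E
python3 arc.py .09
```

```text
Traceback (most recent call last):
  File "arc.py", line 5, in <module>
    print('X %.4f r %.4f joint %.3f F'%(X,np.hypot(Y,Z),np.arctan2(Z,Y)%(2*np.pi)-.1),st['contact_force'].round(1),'yaw',np.degrees(2*np.arctan2(st['ee_rot'][1],st['ee_rot'][0])).round(1)%360,'op',st['opening'].round(3))
                                                                                                                                                                                                     ^^^^^^^^^^^^^^^^^^^
AttributeError: 'float' object has no attribute 'round'
```

```bash
sed -i "s/st\['opening'\].round(3)/st['opening']/" arc.py; python3 arc.py .09
```

```text
X -0.0979 r 0.0904 joint 0.001 F [ 1.5  0.5 -3.7] yaw 7.1 op 0.14104401127848512
[0.0, -1.6, 8.0]
[0.2, -1.9, 7.9]
[0.3, -2.6, 7.7]
[0.3, -3.3, 7.4]
[0.4, -3.9, 7.1]
[0.4, -4.5, 6.7]
[0.5, -5.1, 6.3]
[0.5, -5.6, 5.8]
```

```bash
python3 -m crank '[[0,[0,-0.0015,0.008],0],[0,[0,-0.002,0.008],0],[0,[0,-0.0025,0.0075],0],[0,[0,-0.0035,0.0075],0]]'; python3 arc.py .09
```

```text
clock: 15.15
eef_pos: [0.4508, 0.0785, 0.0946]
ee_rot: [3.117, 0.193, 0.069]
contact_force: [5.0, -0.4, -7.5]
opening: 0.139
X -0.0980 r 0.0903 joint 0.379 F [ 5.  -0.4 -7.5] yaw 7.1 op 0.13856366400842834
[0.4, -4.3, 6.9]
[0.5, -4.6, 6.6]
[0.5, -5.2, 6.2]
[0.6, -5.7, 5.7]
[0.6, -6.2, 5.1]
[0.6, -6.7, 4.6]
[0.7, -7.0, 3.9]
[0.7, -7.4, 3.3]
```

Works well; continue.

```bash
python3 -m crank '[[0,[0.0005,-0.0045,0.007],0],[0,[0.0005,-0.0045,0.0065],0],[0,[0.0005,-0.005,0.006],0],[0,[0.0005,-0.0055,0.0055],0],[0,[0.0005,-0.006,0.005],0],[0,[0.0005,-0.0065,0.0045],0],[0,[0.0005,-0.007,0.004],0],[0,[0.0005,-0.0075,0.0035],0]]'; python3 arc.py .09
```

```text
clock: 15.95
eef_pos: [0.4555, 0.0257, 0.1392]
ee_rot: [3.116, 0.19, 0.072]
contact_force: [13.9, -1.1, -25.6]
opening: 0.139
X -0.0985 r 0.0903 joint 1.165 F [ 13.9  -1.1 -25.6] yaw 7.0 op 0.13906929491319542
[1.2, -7.8, 1.8]
[0.8, -7.9, 1.4]
[0.8, -8.0, 0.7]
[0.8, -8.1, -0.1]
[0.8, -8.0, -0.8]
[0.8, -7.9, -1.5]
[0.8, -7.7, -2.2]
[0.7, -7.5, -2.9]
```

```bash
python3 -m crank '[[0,[0.0005,-0.008,0.0005],0],[0,[0.0005,-0.008,0.0005],0],[0,[0.0005,-0.008,0],0],[0,[0.0005,-0.008,-0.0005],0]]'; python3 arc.py .09
```

```text
clock: 16.35
eef_pos: [0.4581, -0.0033, 0.1429]
ee_rot: [3.121, 0.197, 0.076]
contact_force: [2.9, 5.9, -6.7]
opening: 0.142
X -0.0986 r 0.0900 joint 1.492 F [ 2.9  5.9 -6.7] yaw 7.2 op 0.14178945504770155
[1.4, -8.0, -0.5]
[0.8, -8.0, -1.3]
[0.8, -7.8, -2.0]
[0.7, -7.6, -2.7]
[0.7, -7.3, -3.4]
[0.7, -7.0, -4.0]
[0.6, -6.6, -4.6]
[0.6, -6.2, -5.2]
```

```bash
python3 -m crank '[[0,[0.0005,-0.008,-0.001],0],[0,[0.0005,-0.008,-0.0015],0],[0,[0.0005,-0.008,-0.002],0],[0,[0.0005,-0.0075,-0.003],0],[0,[0.0005,-0.0075,-0.0035],0],[0,[0.0005,-0.007,-0.004],0]]'; python3 arc.py .09
```

```text
clock: 16.95
eef_pos: [0.4619, -0.0454, 0.1311]
ee_rot: [3.127, 0.206, 0.08]
contact_force: [0.7, 4.5, 1.3]
opening: 0.136
X -0.0989 r 0.0897 joint 1.987 F [0.7 4.5 1.3] yaw 7.6 op 0.13596137005695422
[1.6, -6.9, -4.1]
[0.6, -6.4, -4.9]
[0.6, -5.9, -5.5]
[0.5, -5.4, -6.0]
[0.5, -4.9, -6.4]
[0.4, -4.3, -6.9]
[0.4, -3.6, -7.2]
[0.3, -3.0, -7.5]
```

```bash
python3 -m crank '[[0,[0.0005,-0.007,-0.004],0],[0,[0.0005,-0.0065,-0.005],0],[0,[0.0005,-0.006,-0.0055],0],[0,[0.0005,-0.0055,-0.006],0],[0,[0.0005,-0.005,-0.0065],0],[0,[0.0005,-0.0045,-0.007],0]]'; python3 arc.py .09
```

```text
clock: 17.55
eef_pos: [0.4651, -0.0804, 0.0951]
ee_rot: [3.131, 0.209, 0.081]
contact_force: [0.6, 7.7, 1.3]
opening: 0.142
X -0.0991 r 0.0898 joint 2.554 F [0.6 7.7 1.3] yaw 7.6 op 0.1422860895627588
[1.5, -3.5, -7.2]
[0.3, -2.8, -7.6]
[0.2, -2.1, -7.8]
[0.1, -1.4, -8.0]
[0.1, -0.7, -8.1]
[-0.0, 0.1, -8.1]
[-0.1, 0.8, -8.1]
[-0.1, 1.5, -8.0]
```

```bash
python3 -m crank '[[0,[0.0005,-0.0035,-0.0075],0],[0,[0,-0.003,-0.0075],0],[0,[0,-0.002,-0.008],0],[0,[0,-0.0015,-0.008],0],[0,[0,-0.0005,-0.008],0]]'; python3 arc.py .04
```

```text
clock: 18.05
eef_pos: [0.4661, -0.0908, 0.0537]
ee_rot: [3.133, 0.211, 0.082]
contact_force: [-0.4, 5.4, 4.0]
opening: 0.14
X -0.0992 r 0.0898 joint 3.034 F [-0.4  5.4  4. ] yaw 7.7 op 0.1396489003549455
[1.2, -0.0, -3.6]
[-0.0, 0.2, -3.6]
[-0.0, 0.3, -3.6]
[-0.0, 0.5, -3.6]
[-0.1, 0.6, -3.5]
[-0.1, 0.8, -3.5]
[-0.1, 0.9, -3.5]
[-0.1, 1.0, -3.4]
```

```bash
python3 -m crank '[[0,[0,0,-0.0035],0],[0,[0,0,-0.0035],0]]';python3 -m crank '[[0,[0,0,-0.0025],0]]';python3 -m crank '[[0,[0,0,-0.002],0]]'; python3 arc.py .04|head -1
```

```text
clock: 18.25
eef_pos: [0.466, -0.0905, 0.0455]
ee_rot: [-3.133, -0.212, -0.081]
contact_force: [0.5, 5.8, 4.7]
opening: 0.138
clock: 18.35
eef_pos: [0.4663, -0.0904, 0.0432]
ee_rot: [-3.133, -0.212, -0.081]
contact_force: [-14.6, 6.9, 42.9]
opening: 0.135
clock: 18.45
eef_pos: [0.4664, -0.0904, 0.0429]
ee_rot: [3.133, 0.213, 0.08]
contact_force: [-22.4, 8.0, 56.6]
opening: 0.137
X -0.0988 r 0.0900 joint 3.154 F [-22.4   8.   56.6] yaw 7.8 op 0.13699533366328764
```

```bash
python3 -m crank '[[0,[0,0,0.001],0],[40,[0,0,0],0],[60,[0,0,0],0],[60,[0,0,0],0],[60,[0,0,0.01],0],[60,[0,0,0.03],0],[60,[0,0,0.04],0],[60,[0,0,0.04],0]]'
python3 -m crank '[[60,[0,-0.04,0.03],0],[60,[0,-0.045,0.02],0],[60,[0,-0.045,0],0],[60,[0,-0.045,0],0],[60,[0,-0.045,0],0],[60,[0,-0.045,0],0],[60,[0,0,0],0]]'
python3 - <<'E'
from h import *
a=cv2.resize(snap('scene')['frame'][150:290,230:410],None,fx=4,fy=4,interpolation=cv2.INTER_CUBIC)
t=snap('top','top11.png')
cv2.imwrite('pics/a11.png',a)
E
```

```text
clock: 19.25
eef_pos: [0.4602, -0.0931, 0.1626]
ee_rot: [-3.132, -0.213, -0.058]
contact_force: [1.4, -1.2, -0.3]
opening: 0.601
clock: 19.95
eef_pos: [0.46, -0.3683, 0.2275]
ee_rot: [3.122, 0.224, 0.079]
contact_force: [-0.1, -0.1, -0.1]
opening: 0.595
```

View pics/a11.png

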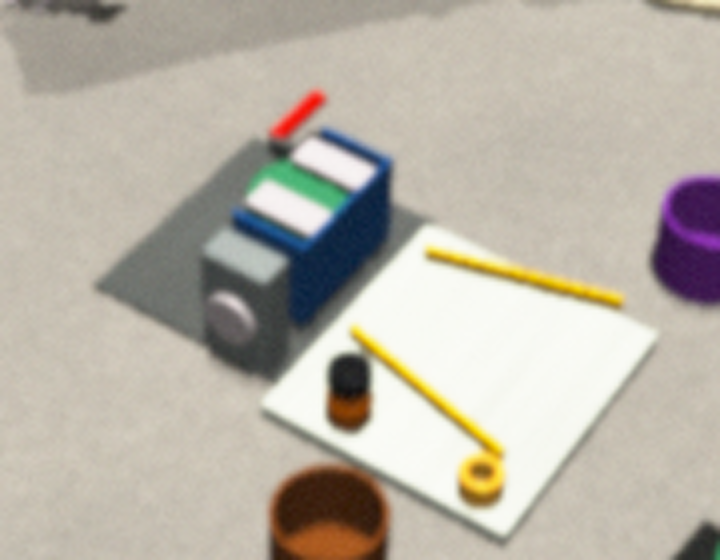

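```bash
python3 - <<'E'
from h import *
a=cv2.imread('pics/top11.png')[160:270,225:365]
cv2.imwrite('pics/a12.png',cv2.resize(a,None,fx=5.5,fy=5.5,interpolation=cv2.INTER_CUBIC)[:600])
E
```

```text
(no output)
```

View pics/a12.png

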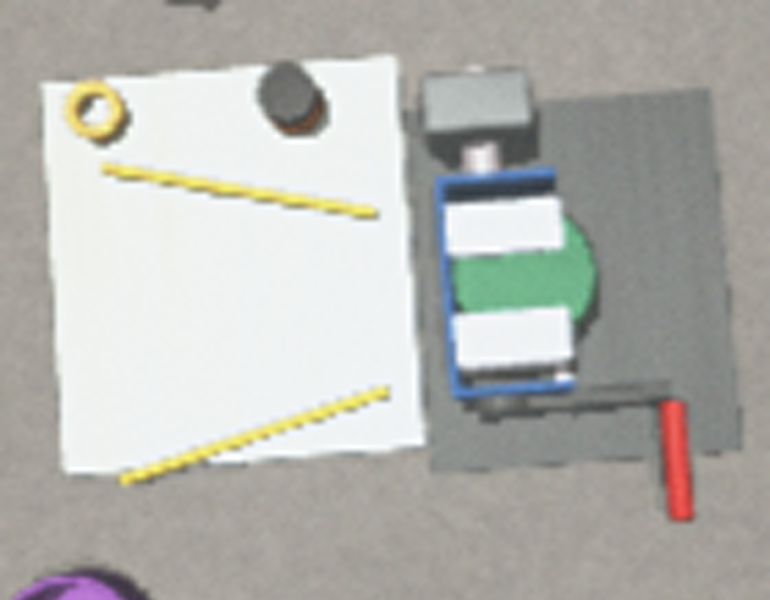

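The bowl is bottom-up in the cradle against the back wall, with its edge standing out at about (597,275). The cradle is level at its far stop. Jar and bushing are where they were.

```bash
python3 -c "
from h import *
print(order.hand_in())"
```

```text
the job is handed in; nothing more can be done
None
```

The green bowl now stands mouth-down on the cradle's grille, and I handed the job in at about 20 s of the 72 s allowed.

- **What I did:** I gripped the crank and swung the cradle down to its loading stop. I then slid the bowl upright along the deck with two fingers until the back wall stopped it (10–15 N, no further travel). Finally I cranked the cradle smoothly over to the other stop, let go and moved the arm clear.
- **Last checks:** My estimate of the joint at the far stop was about 3.15. The final pictures show the bowl bottom-up against the back wall, with the jar and bushing where they were and the gripper touching nothing.
- **Force at the stops:** The wrist force reached about 87 N at the loading stop and about 61 N at the far stop. Both readings came through the fingers holding the grip and stayed under the 120 N wrist limit. I was pressing harder than needed there.
- **Not checked:** Whether the bowl sits fully down on the grille bars was judged from the two final views only. The bystanders away from the stand were not looked at again at the end; the arm did not come near them.

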